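# Level the carving stand and hold the level down

### The arm

A 6-joint arm with a two-finger parallel gripper is mounted at the origin on the work surface. World frame = base frame: x ahead of the robot, y to its left, z up, the work surface at z = 0. Lengths are in mm, angles in rad, forces in N, time in s.
With the tool pointing down it reaches from about 300 to 775 mm from the base axis. Payload 14.6 kg.
Tool frame: the origin (TCP) lies midway between the tips of the shut fingers; the grasp point (between the pads) lies 19 mm behind it (grip_depth is the distance from the TCP to the grasp point, in mm); z points along the fingers, y is the direction in which the jaws open and shut (so a half turn about z gives the same grasp; the last joint's range is limited). The gripper opens to 94 mm and grips with 3 to 60 N. Pads are 16 mm wide; open, the fingers measure 119 mm over their backs; the gripper's body (75 mm by 177 mm) begins 78 mm behind the grasp point.
Start: joints at [1.204, 0.3, 1.521, -0, 1.321, -0.067], TCP at [162.428, 525.458, 205.446] pointing down, gripper open.
Joint ranges: [-3.03, 3.03], [-0.79, 2.21], [0.23, 2.52], [-1.04, 4.18], [0, 3.07], [-2.55, 2.55]. Speed limits (rad/s): [2.22, 2.22, 2.57, 3.14, 3.14, 3.14].

### API

Orientations are given as [roll, pitch, yaw] about the fixed x, y, z axes, in that order (R = Rz(yaw) Ry(pitch) Rx(roll)).
In Python, from cell import read_state, camera, camera_info, sign_off, grip_depth gives the robot as it stands.
- The arm moves only by the tool drive_tool, never from a script. Its argument "motion" is one flat list of numbers, 4 for each row, row after row: the shift along the tool's x, y, z in mm, then the turn about the tool's z in rad. A call has 1 to 8 rows; each row shifts and turns the pose as measured when the row begins, along the tool's axes as they then stand; what a row does not reach is not made up. A row lasts 1/12 s, in which the tool goes at most 41.7 mm and 7.16 degrees, less where a joint would pass 70% of its speed; a pose out of reach is approached as far as the arm can. A call is refused whole if a number of a shift passes 41.7 or a number of a turn 0.125, either way. A call with a gripper value outside its range is refused whole. "jaw" is the closure, from 0 (fully open) to 1 (shut), set as the call begins (left out, the last holds). The fingers move at their own pace and stop on an object; "grip_force" is the grip in N (left out, the last holds). Time passes only in rows, so rows that do not move let the fingers close. It gives the time, the measured TCP pose, the force and the opening at its end, in the units of the state.
- read_state(): the state, without advancing time (a new reading comes with each control period).
- camera(name): name is "scene" or "top" or "wrist"; returns the picture (480x640x3 uint8, red, green, blue); there is no depth.
- camera_info(name): a dict with "fovy" (degrees; the focal length in pixels is half the picture's height over the tangent of half this angle, whatever the lens; pixels are square), "cx", "cy" (the principal point, pixels), "camera_from_world" (4x4, takes a point from world to camera coordinates). Camera axes: x right, y up, looking along -z (the intrinsics and any distortion apply to the point x, -y, -z); pixel columns grow to the right and rows downward; lengths in mm; the calibration is good to about 2 mm. A picture is of the moment at which its call begins: read the wrist's pose just before it. camera_info takes no time and is no camera call; for the wrist camera it gives the pose at the moment of the call.
- sign_off(): hands the job in, once; it reports no verdict.
The state is a dict: "clock": time; "joints": joint angles; "qd": joint speeds; "effort": joint torques, N m; "eef_pos": TCP position; "eef_rot": TCP orientation; "wrist_force": force on the tool from outside, world axes, zero at the start; "moment": the same for the moment, N m; "finger_gap": finger opening in mm.
Only numpy, scipy, OpenCV 4.12 (cv2) and the standard library are available. Lean on these libraries where they do the work, as an engineer would, in place of code of your own. Each camera call takes 0.05 s, during which the arm holds its last target. There are 200 camera calls.

### The job

Lay the spirit level gently on the middle of the carving stand's hinged shelf, lengthwise, and let go of it; then turn the knob of the stand's levelling foot until the bubble stands between its two rings while the level is pressed down firmly enough to seat the sprung shelf on its foot (about 10 N). Finish while still pressing the level down with the bubble centred: do not let go at the end. The level is delicate, so grip and press it lightly, never with more than about 35 N, and do not disturb the other things on the table.

Things in the scene. Friction and masses are not known exactly. Their poses are not given: they have to be found in the camera images.
- level: Torpedo spirit level, plain aluminium bar 180 x 28 x 34 mm (x long, y wide, z high), about 0.22 kg; origin at the centre of its underside, x along its length towards the end with the black rubber cap, z up. It starts lying on the table. In the middle 80 mm of its top is an open window between two 3 mm side walls with a pale green vial; the 50 mm at each end are solid with a flat top at height 34 mm, good for pressing on. Grasp it across its 28 mm width.
- bubble (a joint): Position in m of the white bubble (14 mm long, 16 mm thick) along the level's +x from the middle of the vial, limits -0.030 to 0.030; it lies between the two dark rings (10.5 mm either side of the middle) when within about 3 mm of 0. It drifts to the higher end: about 0.40 m per rad of tilt (7 mm per degree), positive if the level's +x end is the higher one, and settles in about 1 s.
- stand: Carving stand, fixed to the table: grey steel base 380 x 130 x 12 mm; origin on the table top, x along its length from the hinge end towards the foot end, z up. Two hinge cheeks stand at x = -140 mm, up to 80 mm high, y = +-58 mm. The foot's knob stands at x = +165 mm, y = 0.
- shelf_mid (a point): Middle of the top face of the plywood shelf (265 x 106 x 14 mm, long side along the stand's x), over the stand's origin, 74 to 88 mm above the table; x points along the shelf to the foot end, z out of its top face. The shelf is hinged at its -x end, 140 mm from this point.
- shelf (a joint): Tilt in rad of the shelf, positive with the foot end up, 0 parallel to the base. A spring lifts it to 0.035 when nothing presses, even with the level on it. About 4 N on the level's middle pushes it down until its steel tongue sits on the foot's slanted disc; only then does the bubble count. The seat gives a little: 1 N more moves the bubble 0.2 to 0.4 mm towards the hinge end.
- foot (a joint): Knob angle in rad, -1.5 to 1.5, growing clockwise seen from above, which raises the foot end: the pressed shelf tilts by 0.0256 x sin(foot) rad plus a hidden constant, so the bubble moves 10 mm x sin(foot) towards the foot end. Starts wound low (-1.45 to -1.2); the level setting differs each time (about -0.6 to 0.8): find it with the bubble. Stays where left; friction 0.2 N m.
- foot_grip (a point): Point to grip on the knob's axis, 114 mm above the table. The knob is a black upright bar 44 mm long, 12 mm thick, from 93 to 123 mm above the table, on a disc of 42 mm diameter. The x axis here runs along the bar and turns with it; at foot = 0 it is the stand's x.
- duck: Bystander, to be left where it is: unpainted wooden duck carving on a cork base, about 170 mm long and 136 mm high, at the far side of the table; origin at its underside.
- paint_jar: Bystander, to be left where it is: small paint jar with white cap, 48 mm across, 55 mm high; origin at its underside.
- tin: Bystander, to be left where it is: plain round metal tin, 52 mm across, 40 mm high; origin at its underside.
- sanding_block: Bystander, to be left where it is: cork sanding block 90 x 50 x 28 mm, no window in it; origin at its underside.
- cup: Bystander, to be left where it is: white plastic cup, 64 mm across, 65 mm high; origin at its underside.
- brush: Bystander, to be left where it is: paint brush lying flat, 170 mm long; origin at its underside.
- screwdriver: Bystander, to be left where it is: screwdriver lying flat, 150 mm long; origin at its underside.
There are look-alikes about, which are no part of the job. What is shaped like the level but yellow is not meant.

How it is judged (in metres and radians):
On the way:
1. the level lies lengthwise on the middle of the shelf, let go (x of level in the frame of shelf_mid between -0.025 and 0.025 m and y of level in the frame of shelf_mid between -0.025 and 0.025 m and z of level in the frame of shelf_mid between -0.006 and 0.006 m and angle between the x axis of level and the x axis of shelf_mid, either way round below 0.2 rad and angle between level's own z axis and vertical below 0.15 rad and contact force between the fingers and level below 0.2 N), for 0.2 s.
At the end, for the whole second after the job is handed in: level on the shelf within 25 mm of its middle and 0.2 rad of lengthwise; the robot presses it with over 3 N, it bears on the shelf with over 5 N, the shelf is seated on its foot (over 1 N between them), the bubble is within 3 mm of the middle, the knob is still (x of level in the frame of shelf_mid between -0.025 and 0.025 m and y of level in the frame of shelf_mid between -0.025 and 0.025 m and z of level in the frame of shelf_mid between -0.006 and 0.006 m and angle between the x axis of level and the x axis of shelf_mid, either way round below 0.2 rad and angle between level's own z axis and vertical below 0.15 rad and value of joint bubble between -0.003 and 0.003 m and contact force between shelf and foot above 1 N and contact force between the fingers and level above 3 N and contact force between level and shelf above 5 N and velocity of joint foot between -0.05 and 0.05 rad/s); the arm keeps its last pose, push and grip.
It fails at once if the level is gripped or pressed with more than 35 N (contact force between any of the fingers, the fingers and level above 35 N).
It fails at once if a bystander is moved by more than 30 mm (distance of any of duck, paint_jar, tin, sanding_block, cup, brush, screwdriver from where it was at the start of the episode above 0.03 m).
It also fails if it takes over 72 s, if anything falls off the work surface, if the arm or the gripper's body presses on something with over 40 N, if the wrist force passes 120 N, or if a joint passes its speed limit or range.

## Working session

There is one attempt and no reset: what is moved stays moved. The work goes in short steps, Python scripts to look and compute and a tool call to move; the robot and the scene stay as the last step left them, time stands still between calls to the robot, and variables do not carry over. Pictures are saved under pics/ and viewed, on a budget of 10 in all, crops included, one or two more only if the job needs it, and the job is handed in when it is done.

Besides the shell and the picture viewer there is one more tool, called after ">>>" as name(argument=value, ...) on one line, values as JSON. drive_tool: Moves the arm, as the interface text tells. Its arguments: {"type":"object","properties":{"motion":{"type":"array","items":{"type":"number"}},"jaw":{"type":"number"},"grip_force":{"type":"number"}},"required":["motion"]}

```bash
mkdir -p pics; ls; cat > h.py <<'E'
import numpy as np, cv2
from cell import read_state, camera, camera_info, sign_off, grip_depth
def save(im,n): cv2.imwrite('pics/'+n,im[:,:,::-1])
def info(n):
    i=camera_info(n); f=240/np.tan(np.radians(i['fovy'])/2); return i,f,np.array(i['camera_from_world'])
def ray(n,u,v,z,ii=None):
    i,f,T=ii or info(n); d=np.array([(u-i['cx'])/f,-(v-i['cy'])/f,-1.]); R=T[:3,:3];o=-R.T@T[:3,3];d=R.T@d
    return o+d*(z-o[2])/d[2]
def proj(n,p,ii=None):
    i,f,T=ii or info(n); c=T[:3,:3]@np.array(p)+T[:3,3]; return np.array([i['cx']+f*c[0]/-c[2], i['cy']-f*c[1]/-c[2]])
E
python3 - <<'E'
from h import *
print(read_state(),grip_depth)
for n in ('scene','top','wrist'): print(n,{k:v for k,v in camera_info(n).items()})
a=camera('scene');b=camera('top');save(a,'s0.png');save(b,'t0.png');
E
```

```text
pics
{'clock': 0.0, 'joints': array([ 1.20441795e+00,  3.00477903e-01,  1.52160445e+00,  3.55684007e-06,
        1.32070625e+00, -6.65716188e-02]), 'qd': array([ 0.00124239, -0.00033739,  0.00074948,  0.00150229, -0.00149569,
        0.00042318]), 'effort': array([-8.47620668e-04, -5.31812525e+01, -3.52739668e+01,  7.07448763e-02,
        2.43707048e-02, -1.53810365e-04]), 'eef_pos': array([162.32293318, 525.21341316, 204.87271682]), 'eef_rot': array([-3.14039958e+00, -8.29949638e-05,  2.84178496e+00]), 'wrist_force': array([-0.33586677, -0.54348761,  0.55260164]), 'moment': array([-0.04262325, -0.02732462, -0.01789078]), 'finger_gap': 94.16818424307381} 18.8
scene {'fovy': 56.06485235386946, 'cx': 320.99437440241525, 'cy': 235.664349167489, 'camera_from_world': array([[-3.18348281e-01,  9.47933188e-01, -8.77738704e-03,
         9.30031879e+01],
       [-6.16590826e-01, -2.00021567e-01,  7.61450672e-01,
         3.17222809e+02],
       [ 7.20048697e-01,  2.47818569e-01,  6.48163430e-01,
        -1.59843915e+03],
       [ 0.00000000e+00,  0.00000000e+00,  0.00000000e+00,
         1.00
[... 207 characters left out ...]
    [ 9.76876862e-01, -6.04355822e-02,  2.05083246e-01,
        -5.56407353e+02],
       [-2.04709997e-01,  1.23708123e-02,  9.78744492e-01,
        -9.77796723e+02],
       [ 0.00000000e+00,  0.00000000e+00,  0.00000000e+00,
         1.00000000e+00]])}
wrist {'fovy': 58.0418437474125, 'cx': 316.1394921513349, 'cy': 240.81006238037816, 'camera_from_world': array([[ 2.95108181e-01,  9.55462481e-01, -1.61523779e-03,
        -5.49988476e+02],
       [-9.25269149e-01,  2.85360089e-01, -2.49893222e-01,
         2.58283603e+01],
       [-2.38302673e-01,  7.52400639e-02,  9.68272053e-01,
        -3.90270799e+02],
       [ 0.00000000e+00,  0.00000000e+00,  0.00000000e+00,
         1.00000000e+00]])}
```

View pics/t0.png

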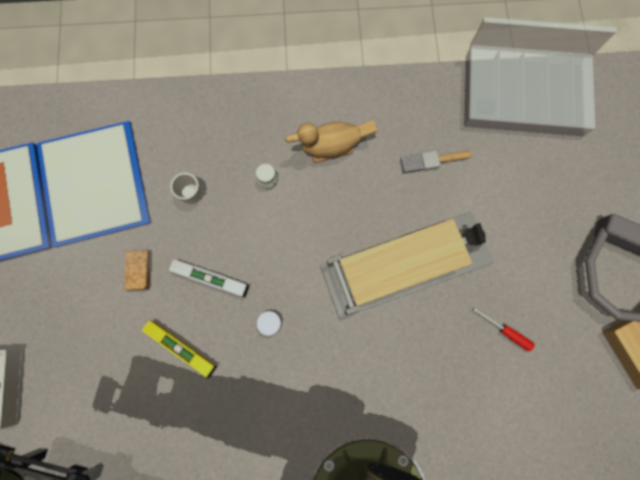

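View pics/s0.png

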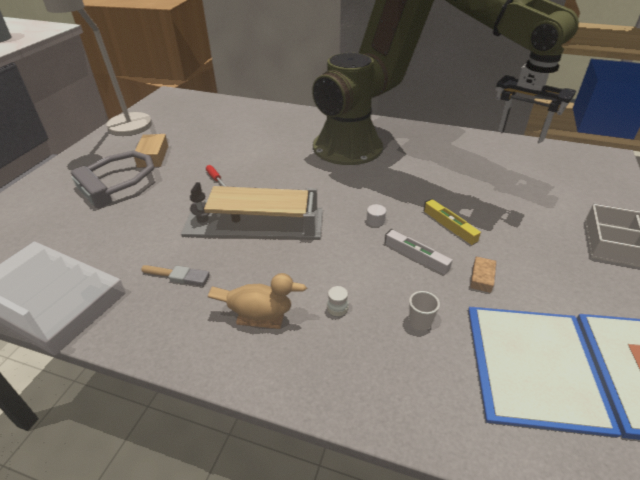

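Top view: the silver level is at (208,278), with its dark cap at the right end (246,289). The yellow look-alike is at (178,348). The stand's shelf is at (407,263), with the hinge at (340,285) and the knob at (474,234). The silver bar fits the description because it is plain aluminium, not yellow. I'll measure and confirm it in a crop.

```bash
python3 - <<'E'
from h import *
im=cv2.imread('pics/t0.png'); ii=info('top'); hsv=cv2.cvtColor(im,cv2.COLOR_BGR2HSV)
# level: everything bright/green inside ROI
x0,y0,x1,y1=160,252,258,305
r=hsv[y0:y1,x0:x1]
m=((r[...,2]>165)|((r[...,1]>90))).astype(np.uint8)*255
m=cv2.morphologyEx(m,cv2.MORPH_CLOSE,np.ones((5,5)))
c=max(cv2.findContours(m,0,2)[0],key=cv2.contourArea)+np.array([x0,y0])
R=cv2.minAreaRect(c);print('level',R)
b=cv2.boxPoints(R); w=np.array([ray('top',u,v,30,ii)[:2] for u,v in b]);print(w.round(1),w.mean(0)); 
e=[np.linalg.norm(w[i]-w[(i+1)%4]) for i in range(4)];print('edges',e)
# shelf
m=cv2.inRange(hsv,(12,70,120),(28,255,255)); m[:, :320]=0; m[:,490:]=0; m[:210]=0;m[320:]=0
m=cv2.morphologyEx(m,cv2.MORPH_OPEN,np.ones((3,3)))
c=max(cv2.findContours(m,0,2)[0],key=cv2.contourArea);R=cv2.minAreaRect(c);print('shelf',R)
for z in (81,):
  w=np.array([ray('top',u,v,z,ii)[:2] for u,v in cv2.boxPoints(R)]);print(w.round(1),w.mean(0),[np.linalg.norm(w[i]-w[(i+1)%4]) for i in range(4)],[np.arctan2(*(w[i]-w[(i+1)%4])[::-1]) for i in range(4)])
print('knob',ray('top',475,233,110,ii))
A=cv2.resize(im[250:310,160:260],None,fx=5,fy=5,interpolation=2);B=cv2.resize(im[200:320,320:500],None,fx=3.2,fy=3.2,interpolation=2)
W=max(A.shape[1],B.shape[1]);o=np.zeros((300+B.shape[0],W,3),np.uint8);o[:300,:A.shape[1]]=A;o[300:,:B.shape[1]]=B;cv2.imwrite('pics/c1.png',o[:690]);print(o.shape)
cv2.imwrite('pics/c1.png',cv2.resize(o,None,fx=.85,fy=.85))
E
```

```text
level ((206.498779296875, 277.0785217285156), (77.44141387939453, 12.035037994384766), 19.334808349609375)
[[514.9 414.9]
 [540.5 406. ]
 [471.7 241.4]
 [446.7 251.1]] [493.4267442  328.36512755]
edges [np.float64(27.10111031548103), np.float64(178.33321168605366), np.float64(26.75536032834929), np.float64(177.42117604406062)]
shelf ((405.42333984375, 261.16424560546875), (50.15079116821289, 124.05272674560547), 70.01689147949219)
[[ 508.4   29.9]
 [ 587.  -234.1]
 [ 480.2 -258.1]
 [ 405.1    0.8]] [ 495.15911239 -115.36347597] [np.float64(275.422150991701), np.float64(109.5541296867379), np.float64(269.5792669406373), np.float64(107.2793855152611)] [np.float64(1.8605169403203703), np.float64(0.22108004365730838), np.float64(-1.2886047714843532), np.float64(-2.8673782450783536)]
knob [ 541.23945705 -262.30079452  110.        ]
(684, 576, 3)
```

View pics/c1.png

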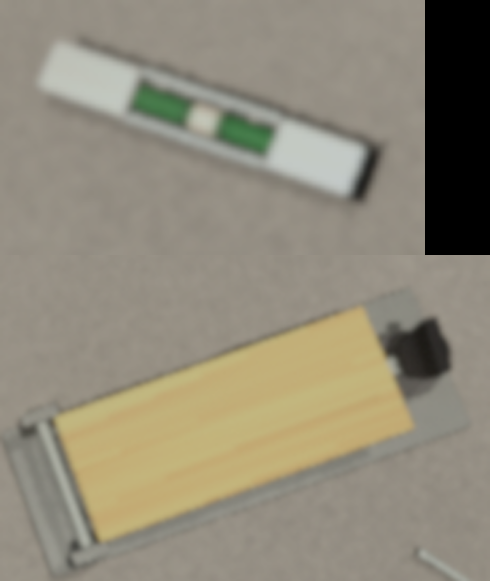

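The crop confirms the silver bar (crop centre (203,118)) with its black cap at the right end, which is the -y side. The shelf is clear, with its foot knob at the right. Level at about (491,325) with axis yaw 1.174. Moving above it.

>>> drive_tool(motion=[0,0,0,0.12,0,0,0,0.12,0,0,0,0.12,0,0,0,0.12,0,0,0,0.12,0,0,0,0.12,0,0,0,0.12,0,0,0,0.12], jaw=0)

```text
clock: 0.77
eef_pos: [161.9, 524.0, 202.1]
eef_rot: [-3.137, 0.006, 1.848]
wrist_force: [0.3, -0.5, 1.0]
finger_gap: 94.1
```

>>> drive_tool(motion=[0,0,0,0.12,0,0,0,0.12,0,0,0,0.12,0,0,0,0.12,0,0,0,0.12,0,0,0,0.11])

```text
clock: 1.27
eef_pos: [161.5, 523.1, 199.9]
eef_rot: [3.14, 0.011, 1.107]
wrist_force: [0.8, -0.1, -0.4]
finger_gap: 94.0
```

>>> drive_tool(motion=[-6,38,0,0,-6,38,0,0,-6,38,0,0,-6,38,0,0,-6,38,0,0,-6,38,0,0,-6,38,0,0,-6,38,0,0])

```text
clock: 1.93
eef_pos: [413.8, 336.5, 198.2]
eef_rot: [-3.141, 0.016, 1.104]
wrist_force: [0.6, 0.6, -1.0]
finger_gap: 94.0
```

>>> drive_tool(motion=[-4,38,0,0,-4,38,0,0,0,0,0,0])

```text
clock: 2.18
eef_pos: [484.5, 288.2, 197.4]
eef_rot: [-3.141, 0.017, 1.1]
wrist_force: [-1.2, -0.3, -0.3]
finger_gap: 93.8
```

```bash
python3 - <<'E'
from h import *
s=read_state();print(s['clock'],s['eef_pos'],s['eef_rot'],s['joints'],s['wrist_force']); ii=info('wrist');T=ii[2];print('cam',-T[:3,:3].T@T[:3,3])
a=camera('wrist');save(a,'w1.png');np.save('w1T.npy',T)
print('tcp px',proj('wrist',s['eef_pos'],ii), 'below',proj('wrist',[*s['eef_pos'][:2],34],ii))
E
```

```text
2.1833 [484.54105871 288.15690261 197.36766103] [-3.14106254  0.01702979  1.09974342] [ 0.47612219  0.34581188  1.47966976 -0.00979642  1.33025639  0.9495807 ] [-1.15359935 -0.27609315 -0.26484426]
cam [518.52834289 355.89713887 374.65329982]
tcp px [317.04860206 299.40689443] below [316.59429665 218.97561126]
```

View pics/w1.png

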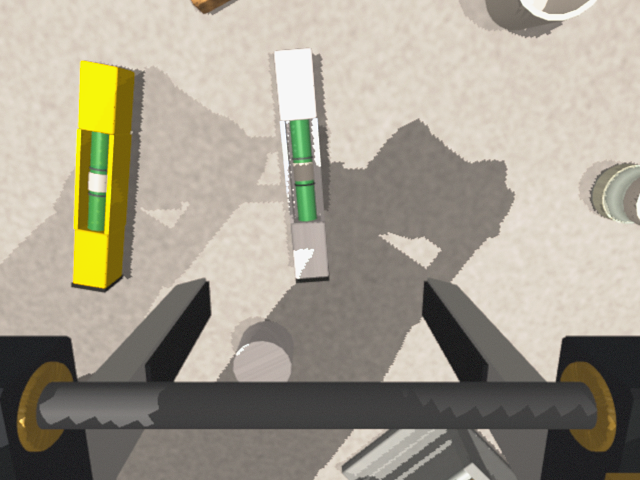

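The wrist view shows the silver level: top corners (275,50) and (311,48), lower end (296,279) to (328,276), window centre about (303,170). The tin is at (262,352), below the level in the picture.

```bash
python3 - <<'E'
from h import *
ii=info('wrist')
p=lambda u,v:ray('wrist',u,v,34,ii)[:2]
a=(p(275,50)+p(311,48))/2; b=(p(296,278)+p(328,276))/2; c=(a+b)/2
print(a,b,c,np.linalg.norm(a-b),np.arctan2(*(a-b)[::-1])); print('win',p(303,170), 'tin',ray('wrist',262,362,40,ii))
s=read_state();psi=s['eef_rot'][2];d=c-s['eef_pos'][:2]
t=np.arctan2(*(a-b)[::-1]);print('turn',psi-t)
for q in(psi,t):print(d@[np.cos(q),np.sin(q)],d@[np.sin(q),-np.cos(q)])
E
```

```text
[524.52890946 410.20327491] [456.60434143 247.1269579 ] [490.56662545 328.66511641] 176.6568201668487 1.176130077044725
win [490.78721367 329.34154076] tin [383.15317525 198.8832557   40.        ]
turn -0.07599395093890893
38.45908037936554 -10.69910746453085
39.160366754926294 -7.748383043173737
```

>>> drive_tool(motion=[20,-4,15,-0.038,19,-4,30,-0.036,0,0,35,0,0,0,35,0,0,0,30,0,0,0,20,0,0,0,0,0])

```text
clock: 2.82
eef_pos: [487.5, 330.9, 25.6]
eef_rot: [-3.139, 0.015, 1.18]
wrist_force: [-0.4, 0.1, 0.0]
finger_gap: 93.8
```

```bash
python3 - <<'E'
from h import *
s=read_state();print(s['clock'],s['eef_pos'],s['eef_rot']);psi=s['eef_rot'][2];d=np.array([490.7,329])-s['eef_pos'][:2]
print(d@[np.cos(psi),np.sin(psi)],d@[np.sin(psi),-np.cos(psi)],psi-1.176)
E
```

```text
2.8167 [487.46483962 330.93811727  25.64110108] [-3.13923522  0.01495674  1.17967716]
-0.5584378985034552 3.729706201447197 0.003677156846791041
```

>>> drive_tool(motion=[0,3.7,10,0,0,0,6,0,0,0,0,0])

```text
clock: 3.07
eef_pos: [490.2, 330.9, 10.1]
eef_rot: [-3.139, 0.014, 1.182]
wrist_force: [0.7, -0.4, -0.8]
finger_gap: 94.3
```

>>> drive_tool(motion=[0,0,0,0,0,0,0,0,0,0,0,0,0,0,0,0,0,0,0,0,0,0,0,0,0,0,0,0,0,0,0,0], jaw=0.68, grip_force=12)

```text
clock: 3.73
eef_pos: [492.4, 332.2, 15.3]
eef_rot: [3.139, 0.008, 1.181]
wrist_force: [0.5, 0.3, 0.3]
finger_gap: 44.2
```

>>> drive_tool(motion=[0,0,0,0,0,0,0,0,0,0,0,0,0,0,0,0,0,0,0,0,0,0,0,0], jaw=1, grip_force=12)

```text
clock: 4.23
eef_pos: [492.6, 332.2, 15.3]
eef_rot: [3.139, 0.008, 1.181]
wrist_force: [0.3, -0.1, 0.9]
finger_gap: 27.6
```

Gripped, with a 27.6 mm gap. Lifting with the turn, then carrying it over the shelf.

>>> drive_tool(motion=[0,0,-15,0,0,0,-30,0,0,0,-30,-0.11,0,0,-30,-0.11,0,0,-30,-0.11,0,0,-25,-0.11,0,0,0,-0.11,0,0,0,-0.1])

```text
clock: 4.9
eef_pos: [489.9, 332.3, 178.2]
eef_rot: [-3.128, 0.01, 1.856]
wrist_force: [0.1, -0.4, -4.1]
finger_gap: 27.9
```

>>> drive_tool(motion=[-15,-4,0,0,-34,-10,0,0,-34,-10,0,0,-34,-10,0,0,-34,-10,0,0,-34,-10,0,0,-34,-10,0,0,-34,-10,0,0])

```text
clock: 5.57
eef_pos: [489.1, 64.0, 179.0]
eef_rot: [-3.123, 0.008, 1.875]
wrist_force: [1.2, 0.2, -2.4]
finger_gap: 27.7
```

>>> drive_tool(motion=[-34,-10,0,0,-34,-10,0,0,-34,-10,0,0,-30,-9,0,0,-15,-5,0,0,0,0,0,0,0,0,0,0])

```text
clock: 6.15
eef_pos: [487.1, -102.6, 179.0]
eef_rot: [-3.119, 0.006, 1.868]
wrist_force: [-0.4, 1.0, -3.2]
finger_gap: 27.8
```

```bash
python3 - <<'E'
from h import *
s=read_state();print(s['clock'],s['eef_pos'],s['eef_rot'],s['joints'],s['wrist_force'],s['finger_gap']);ii=info('wrist')
a=camera('wrist');save(a,'w2.png');print('tcp',proj('wrist',s['eef_pos'],ii))
for p in ([495,-115,81],[541.7,-273.6,114]):print(proj('wrist',p,ii))
E
```

```text
6.15 [ 487.13009685 -102.59232427  179.02697462] [-3.1186036   0.00631753  1.86797569] [-0.27151378  0.21845958  1.68729315 -0.01864212  1.25186258 -0.56263324] [-0.42376448  0.95434422 -3.16735619] 27.828617943257708
tcp [315.94049367 299.65391644]
[325.13914883 262.65254637]
[321.15158547 504.54685464]
```

View pics/w2.png

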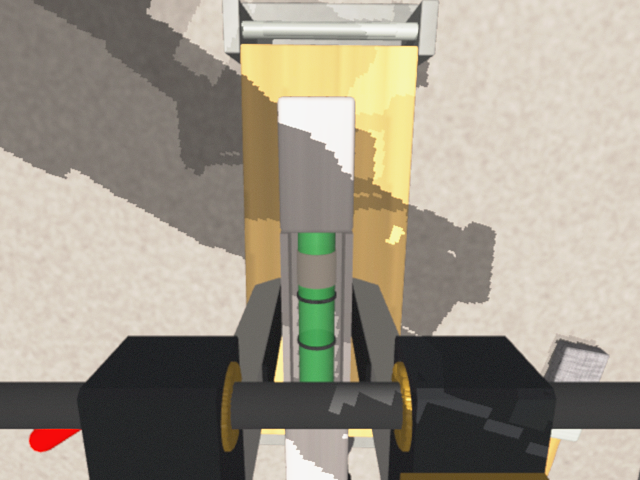

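```bash
python3 - <<'E'
from h import *
ii=info('wrist'); s=read_state()
for z in (71,81):
  a=ray('wrist',242,45,z,ii);b=ray('wrist',418,45,z,ii); e=ray('wrist',247,330,z+6,ii);f=ray('wrist',402,330,z+6,ii)
  m=(a+b)/2;n=(e+f)/2;g=ray('wrist',330,432,z+9,ii)
  d=(m-n)[:2];d/=np.linalg.norm(d);print(z,'w',np.linalg.norm(a-b),np.linalg.norm(e-f),'axis yaw',np.arctan2(d[1],d[0]),'mid',m[:2]-132.5*d,'len',np.linalg.norm((m-g)[:2]),m,g)
p=s['eef_pos'];L=[ray('wrist',u,v,p[2]+19,ii) for u,v in((279,98),(354,98),(304.5,480))]
le=(L[0]+L[1])/2
print('level end from tcp',(le-p), 'psi',s['eef_rot'][2])
E
```

```text
71 w 107.42063811842732 109.77924949752345 axis yaw 1.855812747615674 mid [ 494.2153066 -111.0259672] len 269.66657343865455 [456.95985632  16.12859003  71.        ] [ 538.37810829 -240.95336008   80.        ]
81 w 103.66562997672379 105.8595836937069 axis yaw 1.8558081480037678 mid [ 494.64825495 -112.64389191] len 259.9882303995301 [457.39338953  14.51083668  81.        ] [ 535.88721087 -233.34516982   90.        ]
level end from tcp [-23.95249457  80.13623073  19.        ] psi 1.8686592239708473
```

>>> drive_tool(motion=[-3.5,2,10,0.005,-3,2,20,0.005,0,0,20,0,0,0,10,0,0,0,0,0,0,0,0,0])

```text
clock: 6.7
eef_pos: [492.7, -102.6, 113.7]
eef_rot: [-3.118, 0.006, 1.864]
wrist_force: [0.4, 0.7, -3.0]
finger_gap: 27.8
```

>>> drive_tool(motion=[0,0,3,0,0,0,0,0])

```text
clock: 6.87
eef_pos: [493.0, -101.6, 110.8]
eef_rot: [-3.119, 0.006, 1.866]
wrist_force: [0.8, 0.4, -3.5]
finger_gap: 28.1
```

>>> drive_tool(motion=[0,0,3,0,0,0,0,0])

```text
clock: 7.03
eef_pos: [493.5, -101.4, 108.5]
eef_rot: [-3.12, 0.007, 1.866]
wrist_force: [-0.0, 0.2, -2.2]
finger_gap: 27.8
```

>>> drive_tool(motion=[-7,1,2,0,0,0,0,0])

```text
clock: 7.2
eef_pos: [497.1, -108.3, 107.1]
eef_rot: [-3.121, 0.007, 1.867]
wrist_force: [0.5, 0.2, -3.1]
finger_gap: 28.0
```

>>> drive_tool(motion=[0,0,3,0,0,0,0,0])

```text
clock: 7.37
eef_pos: [497.3, -108.9, 104.1]
eef_rot: [-3.122, 0.008, 1.866]
wrist_force: [0.1, -0.0, -3.2]
finger_gap: 27.7
```

>>> drive_tool(motion=[0,0,2,0,0,0,0,0])

```text
clock: 7.53
eef_pos: [497.4, -109.1, 102.0]
eef_rot: [-3.122, 0.008, 1.866]
wrist_force: [0.2, 1.0, -2.5]
finger_gap: 28.0
```

>>> drive_tool(motion=[0,-1,2,0,0,0,0,0])

```text
clock: 7.7
eef_pos: [496.6, -109.4, 100.1]
eef_rot: [-3.123, 0.008, 1.866]
wrist_force: [-1.0, 1.3, -2.3]
finger_gap: 27.9
```

>>> drive_tool(motion=[0,0,1.5,0,0,0,0,0])

```text
clock: 7.87
eef_pos: [496.8, -109.6, 99.0]
eef_rot: [-3.124, 0.009, 1.866]
wrist_force: [-0.9, 1.0, 0.8]
finger_gap: 27.9
```

>>> drive_tool(motion=[0,0,1.5,0,0,0,0,0])

```text
clock: 8.03
eef_pos: [496.9, -109.8, 97.8]
eef_rot: [-3.124, 0.01, 1.866]
wrist_force: [-1.5, 1.1, 1.7]
finger_gap: 28.0
```

>>> drive_tool(motion=[0,0,0.5,0,0,0,0,0,0,0,0,0,0,0,0,0,0,0,0,0,0,0,0,0], jaw=0.4)

```text
clock: 8.53
eef_pos: [497.0, -109.7, 97.1]
eef_rot: [-3.124, 0.009, 1.866]
wrist_force: [0.1, -0.3, -0.1]
finger_gap: 55.9
```

>>> drive_tool(motion=[0,0,-10,0,0,0,-20,0,0,0,-30,0,0,0,-30,0,0,0,0,0,0,0,0,0])

```text
clock: 9.03
eef_pos: [497.6, -108.0, 193.6]
eef_rot: [-3.123, 0.009, 1.866]
wrist_force: [-0.0, -0.1, -1.1]
finger_gap: 56.3
```

```bash
python3 - <<'E'
from h import *
s=read_state();print(s['clock'],s['eef_pos'],s['eef_rot'],s['joints'],s['wrist_force'],s['finger_gap']);ii=info('wrist')
a=camera('wrist');save(a,'w3.png');b=camera('top');save(b,'t3.png');print(proj('wrist',[494.6,-113,79],ii),proj('wrist',[541.7,-273.6,114],ii))
E
```

```text
9.0333 [ 497.62429837 -108.04302327  193.55149252] [-3.1233354   0.00864525  1.86587905] [-0.27660249  0.22661483  1.64202674 -0.01787967  1.28367292 -0.56645081] [-0.0482588  -0.05553826 -1.08924609] 56.31317054832696
[312.80519305 241.01075719] [309.74602739 477.46130592]
```

View pics/w3.png

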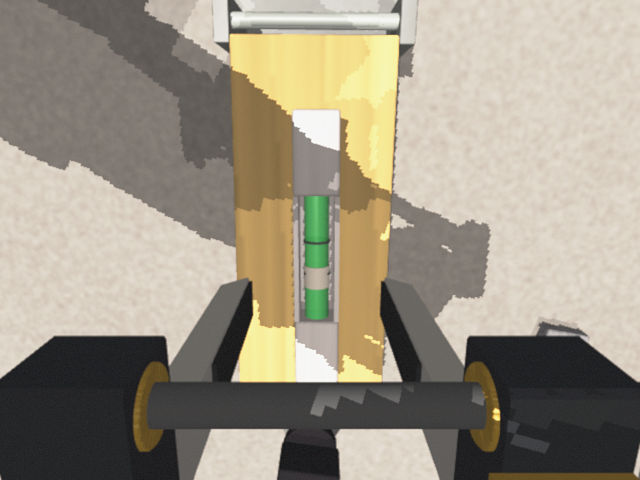

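The level lies on the shelf, released. It is centred across it (col 317 against shelf centre 315), with its window at rows 195–322 and the bubble at row 278, towards the foot. I'll press on its foot end with shut fingers, which keeps the vial in the wrist view.

>>> drive_tool(motion=[0,0,0,0,0,0,0,0,0,0,0,0,0,0,0,0,0,0,0,0,0,0,0,0,0,0,0,0,0,0,0,0], jaw=1, grip_force=20)

```text
clock: 9.8
eef_pos: [496.1, -107.7, 189.0]
eef_rot: [-3.117, 0.005, 1.866]
wrist_force: [-1.0, 0.5, 0.5]
finger_gap: 6.3
```

```bash
python3 - <<'E'
from h import *
s=read_state();print(s['clock'],s['eef_pos'],s['finger_gap']);ii=info('wrist')
psi=s['eef_rot'][2];X=np.array([np.cos(psi),np.sin(psi)]);Y=np.array([np.sin(psi),-np.cos(psi)])
im=cv2.imread('pics/w3.png');hsv=cv2.cvtColor(im,cv2.COLOR_BGR2HSV)
for n,(u,v,z) in dict(win=(317,258.5,111),hingeend=(316,111,113),shelf_h=(315,35,75)).items():
  w=ray('wrist',u,v,z,ii)[:2]; d=w-np.array([497.6,-108]); print(n,w,d@X,d@Y)
ii=info('top')
im=cv2.imread('pics/t3.png');cv2.imwrite('pics/t3c.png',cv2.resize(im[180:330,300:520],None,fx=3,fy=3))
E
```

```text
9.8 [ 496.10527403 -107.69281946  188.97856967] 6.308259350638973
win [ 496.30043404 -112.80926146] -4.223580844827444 -2.641823665543776
hingeend [470.32998896 -29.30689439] 83.22232669189995 -3.2097839827926133
shelf_h [455.31159267  14.7560897 ] 129.74838669269084 -4.766875572343725
```

>>> drive_tool(motion=[-18,-1,5,0,-34,-1,15,0,-18,0,15,0,0,0,15,0,0,0,12,0,0,0,2,0,0,0,0,0])

```text
clock: 10.38
eef_pos: [514.6, -179.3, 123.8]
eef_rot: [-3.119, 0.006, 1.867]
wrist_force: [0.3, 1.0, -0.9]
finger_gap: 0.4
```

>>> drive_tool(motion=[0,0,3,0,0,0,0,0])

```text
clock: 10.55
eef_pos: [514.8, -179.1, 121.6]
eef_rot: [-3.12, 0.007, 1.867]
wrist_force: [0.8, 1.1, -0.8]
finger_gap: 0.1
```

>>> drive_tool(motion=[0,0,3,0,0,0,0,0])

```text
clock: 10.72
eef_pos: [515.4, -179.0, 119.8]
eef_rot: [-3.122, 0.008, 1.868]
wrist_force: [-0.4, 0.6, 0.2]
finger_gap: 0.6
```

>>> drive_tool(motion=[0,0,3,0,0,0,0,0])

```text
clock: 10.88
eef_pos: [515.7, -179.0, 117.4]
eef_rot: [-3.123, 0.009, 1.868]
wrist_force: [0.3, 0.4, -0.0]
finger_gap: 0.5
```

>>> drive_tool(motion=[0,0,2,0,0,0,0,0])

```text
clock: 11.05
eef_pos: [515.9, -179.1, 115.7]
eef_rot: [-3.123, 0.01, 1.868]
wrist_force: [-0.2, -0.2, 0.7]
finger_gap: 0.4
```

>>> drive_tool(motion=[0,0,2,0,0,0,0,0])

```text
clock: 11.22
eef_pos: [516.0, -179.2, 113.7]
eef_rot: [-3.124, 0.01, 1.868]
wrist_force: [-0.9, -0.2, 0.4]
finger_gap: 0.6
```

>>> drive_tool(motion=[0,0,2,0,0,0,0,0])

```text
clock: 11.38
eef_pos: [516.1, -179.4, 111.6]
eef_rot: [-3.124, 0.011, 1.868]
wrist_force: [-0.1, -0.6, 1.7]
finger_gap: 0.2
```

>>> drive_tool(motion=[0,0,2,0,0,0,2,0])

```text
clock: 11.55
eef_pos: [516.3, -179.7, 107.8]
eef_rot: [-3.125, 0.011, 1.868]
wrist_force: [0.5, -2.0, 2.6]
finger_gap: 0.5
```

>>> drive_tool(motion=[0,0,2,0,0,0,0,0])

```text
clock: 11.72
eef_pos: [516.7, -180.0, 107.2]
eef_rot: [-3.126, 0.012, 1.868]
wrist_force: [-3.9, 1.8, 6.0]
finger_gap: 0.3
```

>>> drive_tool(motion=[0,0,2,0,0,0,0,0])

```text
clock: 11.88
eef_pos: [516.8, -179.9, 107.3]
eef_rot: [-3.127, 0.013, 1.868]
wrist_force: [-1.9, 0.6, 3.3]
finger_gap: 0.6
```

>>> drive_tool(motion=[0,0,1.5,0,0,0,1.5,0])

```text
clock: 12.05
eef_pos: [517.4, -180.0, 106.7]
eef_rot: [-3.129, 0.014, 1.868]
wrist_force: [-8.5, 2.5, 23.1]
finger_gap: 0.6
```

>>> drive_tool(motion=[0,0,2,0,0,0,2,0])

```text
clock: 12.22
eef_pos: [517.7, -179.9, 106.4]
eef_rot: [-3.13, 0.015, 1.868]
wrist_force: [-10.8, 3.7, 27.6]
finger_gap: 0.7
```

>>> drive_tool(motion=[0,0,0,0,0,0,0.5,0])

```text
clock: 12.38
eef_pos: [517.8, -179.7, 107.5]
eef_rot: [-3.131, 0.016, 1.868]
wrist_force: [-0.4, 0.1, 3.7]
finger_gap: 0.8
```

>>> drive_tool(motion=[0,0,0.5,0,0,0,0.5,0])

```text
clock: 12.55
eef_pos: [517.9, -179.8, 107.2]
eef_rot: [-3.132, 0.016, 1.868]
wrist_force: [-3.7, 2.0, 10.2]
finger_gap: 0.6
```

>>> drive_tool(motion=[0,0,0.5,0,0,0,0.5,0,0,0,0.5,0,0,0,0.5,0,0,0,0.5,0,0,0,0.5,0])

```text
clock: 13.05
eef_pos: [518.1, -179.8, 107.1]
eef_rot: [-3.133, 0.017, 1.869]
wrist_force: [-4.0, 0.8, 10.3]
finger_gap: 0.3
```

```bash
python3 - <<'E'
from h import *
for k in range(3):
  s=read_state();a=camera('wrist');print(s['clock'],s['eef_pos'],s['wrist_force'])
save(a,'w4.png');ii=info('wrist');np.save('w4T.npy',ii[2])
E
```

```text
13.05 [ 518.06372962 -179.80164012  107.09800646] [-3.99935927  0.79922443 10.34117442]
13.1 [ 518.05320449 -179.77336518  107.10292232] [-4.5706456   1.52230743 10.87124627]
13.15 [ 518.06358372 -179.81284514  107.09393164] [-3.77020694  0.74285116 11.47189302]
```

View pics/w4.png

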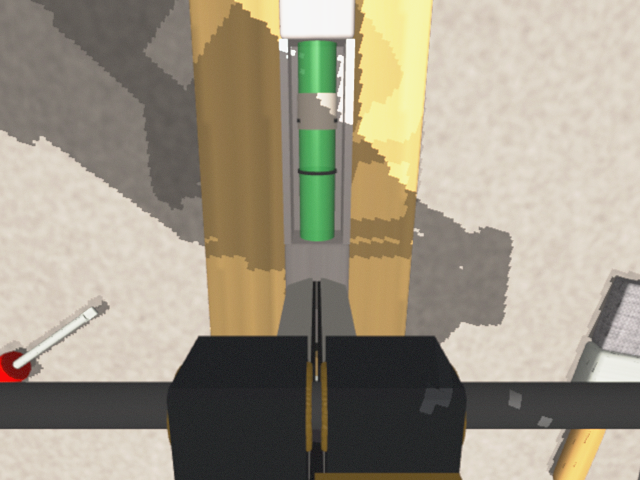

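The pressed view shows the bubble at rows 92–130 (centre 111), the lower ring at row 171 and the upper ring near row 121. The bubble is therefore about 14 mm towards the hinge. I'll compute that and go to the knob.

```bash
python3 - <<'E'
from h import *
i,f,_=info('wrist');ii=(i,f,np.load('w4T.npy'))
im=cv2.imread('pics/w4.png');print(im[35:250:5,308].tolist())
r=lambda v:ray('wrist',318,v,98,ii)[:2]
print('scale mm/px',np.linalg.norm(r(111)-r(146))/35,'rings',np.linalg.norm(r(171)-r(121)))
l=r(171);b=r(111);print('bubble from mid', np.linalg.norm(l-b)-10.5)
print('window',np.linalg.norm(ray('wrist',318,39,109,ii)-ray('wrist',318,241,109,ii)))
E
```

```text
[[233, 237, 242], [97, 120, 100], [88, 164, 74], [93, 170, 80], [94, 171, 80], [93, 168, 78], [92, 169, 79], [93, 170, 80], [92, 168, 77], [94, 170, 80], [95, 170, 81], [94, 172, 80], [125, 135, 143], [121, 132, 143], [120, 133, 141], [123, 133, 143], [120, 131, 142], [120, 132, 141], [122, 133, 142], [99, 163, 93], [95, 169, 79], [92, 169, 78], [92, 168, 78], [93, 166, 77], [92, 168, 79], [95, 170, 81], [96, 170, 79], [86, 159, 69], [82, 143, 70], [92, 166, 79], [92, 166, 79], [92, 167, 80], [92, 166, 79], [91, 166, 79], [90, 165, 77], [91, 166, 78], [90, 166, 76], [92, 167, 79], [93, 168, 81], [91, 165, 78], [91, 163, 78], [95, 137, 97], [125, 129, 136]]
scale mm/px 0.4038680540766729 rings 20.62337592168329
bubble from mid 14.102199003239662
window 78.107955196905
```

>>> drive_tool(motion=[0,0,-5,0,0,0,-25,0,-10,0,-25,0,-30,-2,-10,0,-30,-2,0,0,-20,-1,0,0,0,0,0,-0.115,0,0,0,-0.115], jaw=0.45)

```text
clock: 13.87
eef_pos: [539.8, -268.5, 174.5]
eef_rot: [-3.127, 0.01, 2.104]
wrist_force: [0.7, 1.4, 0.7]
finger_gap: 49.9
```

>>> drive_tool(motion=[0,0,0,-0.115,0,0,0,-0.115,0,0,0,-0.115,0,0,0,-0.115,0,0,0,-0.115,0,0,0,-0.115,0,0,0,-0.115,0,0,0,-0.115])

```text
clock: 14.53
eef_pos: [538.7, -268.4, 170.5]
eef_rot: [-3.13, -0.012, 3.069]
wrist_force: [0.4, -0.2, 0.5]
finger_gap: 52.1
```

>>> drive_tool(motion=[0,0,0,-0.1,0,0,0,0])

```text
clock: 14.7
eef_pos: [538.5, -268.1, 169.7]
eef_rot: [-3.132, -0.015, -3.103]
wrist_force: [-0.4, 0.1, -0.4]
finger_gap: 51.6
```

```bash
python3 - <<'E'
from h import *
s=read_state();print(s['clock'],s['eef_pos'],s['eef_rot'],s['joints'],s['wrist_force'],s['finger_gap']);ii=info('wrist')
a=camera('wrist');save(a,'w5.png');print(proj('wrist',[541.2,-271.5,123],ii))
E
```

```text
14.7 [ 538.48080793 -268.07553824  169.65822337] [-3.13207824 -0.01490261 -3.10268877] [-0.51561788  0.44872472  1.40249529 -0.01654702  1.29806805 -2.12087047] [-0.4380294   0.07838925 -0.43765426] 51.59817554645794
[309.33209711 271.89303187]
```

View pics/w5.png

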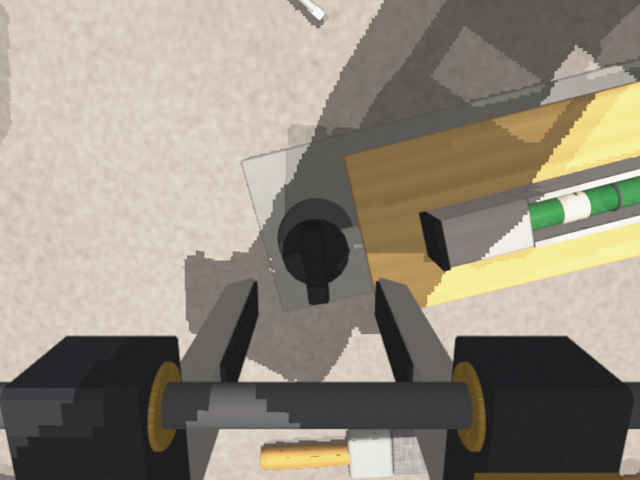

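```bash
python3 - <<'E'
from h import *
im=cv2.imread('pics/w5.png');g=im.max(2);ii=info('wrist')
for v in range(196,312,6): print(v,g[v,272:360:3].tolist())
s=read_state();psi=s['eef_rot'][2]
for u,v in((317,261),(318,303)):
  w=ray('wrist',u,v,123,ii)[:2];d=w-s['eef_pos'][:2];print(w,d@[np.cos(psi),np.sin(psi)],d@[np.sin(psi),-np.cos(psi)])
E
```

```text
196 [208, 180, 118, 119, 109, 88, 87, 88, 88, 89, 89, 88, 87, 88, 91, 93, 91, 90, 90, 91, 91, 93, 91, 90, 90, 90, 90, 116, 136, 136]
202 [181, 117, 120, 118, 106, 84, 89, 90, 89, 65, 49, 53, 59, 57, 56, 58, 56, 57, 58, 56, 63, 82, 87, 88, 90, 90, 92, 96, 126, 129]
208 [181, 120, 119, 116, 108, 88, 72, 51, 61, 57, 57, 55, 55, 55, 56, 56, 59, 55, 57, 58, 56, 59, 54, 62, 87, 92, 90, 91, 115, 131]
214 [116, 120, 119, 119, 105, 48, 58, 56, 58, 56, 59, 59, 56, 58, 57, 55, 57, 60, 55, 57, 54, 57, 56, 58, 58, 73, 91, 89, 98, 140]
220 [120, 118, 118, 95, 50, 62, 58, 56, 57, 58, 57, 43, 28, 34, 28, 27, 31, 31, 45, 59, 56, 57, 56, 56, 58, 57, 66, 89, 89, 128]
226 [117, 117, 107, 50, 55, 56, 58, 55, 30, 31, 27, 32, 31, 30, 29, 26, 32, 35, 32, 33, 30, 31, 54, 57, 55, 57, 66, 89, 101, 107]
232 [118, 115, 64, 58, 58, 56, 25, 32, 34, 34, 31, 31, 33, 29, 33, 35, 28, 34, 32, 31, 37, 28, 31, 45, 112, 111, 112, 112, 114, 113]
238 [121, 118, 54, 57, 54, 29, 34, 32, 34, 33, 36, 32, 32, 30, 32, 29, 32, 32, 33, 33, 32, 31, 32, 35, 33, 114, 113, 112, 111, 111]
244 [116, 119, 68, 71, 30, 28, 31, 29, 33, 33, 2
[... 1078 characters left out ...]
114, 116, 116, 114, 115, 116, 38, 40, 38, 40, 40, 40, 38, 93, 116, 115, 117, 116, 117, 115, 115, 117, 118, 116]
298 [124, 123, 124, 111, 114, 113, 114, 114, 115, 114, 113, 114, 62, 33, 37, 37, 38, 35, 36, 81, 115, 116, 115, 110, 113, 122, 127, 128, 128, 123]
304 [128, 128, 128, 105, 115, 116, 113, 116, 116, 116, 115, 114, 113, 49, 54, 76, 99, 115, 118, 132, 134, 128, 128, 127, 125, 124, 128, 127, 126, 129]
310 [127, 125, 131, 131, 110, 111, 116, 117, 122, 128, 132, 131, 125, 127, 130, 130, 128, 125, 127, 129, 129, 127, 129, 126, 123, 131, 130, 127, 126, 123]
[ 534.78022351 -267.51415708] 3.667785925420348 0.6625908645318546
[ 559.10864488 -266.1320769 ] -20.693009341104496 1.2404192831088463
```

```bash
python3 - <<'E'
from h import *
ii=info('wrist');s=read_state();psi=s['eef_rot'][2];p=s['eef_pos'][:2]
def q(n,u,v,z):
  w=ray('wrist',u,v,z,ii)[:2];d=w-p;print(n,z,w.round(1),'tool',(d@[np.cos(psi),np.sin(psi)]).round(1),(d@[np.sin(psi),-np.cos(psi)]).round(1));return w
q('bar',316,254,123)
for z in(75,85,93):q('disc',315.5,249.5,z)
q('barnear',318,290,123);q('barfar',314.5,218,123)
a=q('shelf corner',345,157,84);b=q('corner2',374,293,84);m=(a+b)/2
print('shelf end mid',m,np.linalg.norm(a-b),'knob->',m+32.5*np.array([.282,-.959]))
E
```

```text
bar 123 [ 530.9 -268.2] tool 7.6 0.1
disc 75 [ 541.  -268.7] tool -2.5 -0.7
disc 85 [ 538.4 -268.7] tool 0.1 -0.6
disc 93 [ 536.3 -268.6] tool 2.2 -0.5
barnear 123 [ 551.4 -266.4] tool -13.0 1.2
barfar 123 [ 511.1 -269.6] tool 27.4 -0.7
shelf corner 84 [ 480.4 -252.8] tool 57.5 17.2
corner2 84 [ 566.4 -229.8] tool -29.2 37.4
shelf end mid [ 523.42698865 -241.2816361 ] 89.02840547705868 knob-> [ 532.59198865 -272.4491361 ]
```

>>> drive_tool(motion=[1,0,10,0,0,0,20,0,0,0,20,0,0,0,12,0,0,0,5,0,0,0,0,0])

```text
clock: 15.25
eef_pos: [535.5, -268.3, 96.7]
eef_rot: [-3.133, -0.016, -3.129]
wrist_force: [0.3, -0.3, 1.6]
finger_gap: 51.4
```

>>> drive_tool(motion=[0,0,0,0,0,0,0,0,0,0,0,0,0,0,0,0,0,0,0,0,0,0,0,0,0,0,0,0,0,0,0,0], jaw=1, grip_force=30)

```text
clock: 15.92
eef_pos: [536.3, -269.9, 99.0]
eef_rot: [-3.129, -0.012, -3.133]
wrist_force: [0.9, 2.8, -1.9]
finger_gap: 12.9
```

```bash
python3 - <<'E'
from h import *
s=read_state();print(s['clock'],s['eef_pos'],s['eef_rot'],s['joints'],s['wrist_force'],s['moment'],s['finger_gap'])
E
```

```text
15.9167 [ 536.3009812  -269.88987401   99.00723487] [-3.12898791 -0.01216918 -3.1329065 ] [-0.51955351  0.51567943  1.47720342 -0.01862247  1.15293131 -2.09151939] [ 0.88893038  2.76213517 -1.85738244] [ 0.72572887 -0.32904391  0.18644806] 12.939114262524201
```

>>> drive_tool(motion=[-2,0,0,0,0,0,0,0.06,0,0,0,0.1,0,0,0,0.1])

```text
clock: 16.25
eef_pos: [537.0, -269.0, 99.0]
eef_rot: [-3.128, -0.013, 2.885]
wrist_force: [0.4, 0.6, -1.9]
finger_gap: 12.3
```

>>> drive_tool(motion=[0,0,0,0.1,0,0,0,0.1,0,0,0,0.1,0,0,0,0.1])

```text
clock: 16.58
eef_pos: [537.4, -268.2, 99.1]
eef_rot: [-3.125, -0.007, 2.465]
wrist_force: [0.1, 0.5, -2.3]
finger_gap: 11.8
```

>>> drive_tool(motion=[0,0,0,0.12,0,0,0,0.12,0,0,0,0.12,0,0,0,0.12,0,0,0,0.12,0,0,0,0.12,0,0,0,0.12,0,0,0,0.1])

```text
clock: 17.25
eef_pos: [539.2, -267.3, 99.0]
eef_rot: [-3.129, 0.009, 1.483]
wrist_force: [1.3, -2.0, -2.7]
finger_gap: 12.2
```

>>> drive_tool(motion=[0,0,0,0.04,0,0,0,0,0,0,0,0])

```text
clock: 17.5
eef_pos: [539.4, -267.3, 99.0]
eef_rot: [-3.13, 0.009, 1.436]
wrist_force: [-0.9, -1.2, -1.6]
finger_gap: 11.8
```

>>> drive_tool(motion=[0,0,0,0.04,0,0,0,0,0,0,0,0])

```text
clock: 17.75
eef_pos: [539.5, -267.4, 99.0]
eef_rot: [-3.13, 0.01, 1.401]
wrist_force: [-0.6, -0.7, -2.2]
finger_gap: 11.7
```

>>> drive_tool(motion=[0,0,0,0,0,0,0,0,0,0,0,0,0,0,0,0,0,0,0,0], jaw=0.55)

```text
clock: 18.17
eef_pos: [540.0, -267.2, 99.8]
eef_rot: [-3.131, 0.01, 1.406]
wrist_force: [0.1, -0.6, 0.1]
finger_gap: 40.8
```

>>> drive_tool(motion=[0,0,-10,0,0,0,-25,0,0,0,-20,0,0,0,0,0])

```text
clock: 18.5
eef_pos: [540.3, -266.4, 158.0]
eef_rot: [-3.13, 0.009, 1.407]
wrist_force: [0.0, -0.3, 0.5]
finger_gap: 42.2
```

```bash
python3 - <<'E'
from h import *
s=read_state();print(s['clock'],s['eef_pos'],s['eef_rot'],s['joints']);p=s['eef_pos'][:2]
psi=1.867
c=np.array([497,-113.6]);t=c-66*np.array([np.cos(1.857),np.sin(1.857)]);d=t-p
print('target',t,'in tool at psi=1.867',d@[np.cos(psi),np.sin(psi)],d@[np.sin(psi),-np.cos(psi)],'turn',s['eef_rot'][2]-psi)
E
```

```text
18.5 [ 540.28112918 -266.44338552  157.97296316] [-3.12965879  0.00928337  1.40679494] [-0.51318926  0.46110534  1.4125849  -0.01338312  1.27596556 -0.34519195]
target [ 515.63261618 -176.91528737] in tool at psi=1.867 92.82397009895122 2.5573673442266114 turn -0.46020506105962244
```

>>> drive_tool(motion=[0,0,0,-0.11,0,0,0,-0.11,0,0,0,-0.11,0,0,0,-0.11,15,0,0,0,30,1,0,0,30,1,0,0,12,0,0,0], jaw=1, grip_force=20)

```text
clock: 19.17
eef_pos: [515.8, -182.3, 157.7]
eef_rot: [-3.128, 0.005, 1.867]
wrist_force: [0.1, 0.1, 0.5]
finger_gap: 0.4
```

>>> drive_tool(motion=[0,0,0,0,0,0,10,0,0,0,15,0,0,0,10,0,0,0,0,0])

```text
clock: 19.58
eef_pos: [516.3, -183.7, 120.6]
eef_rot: [-3.13, 0.007, 1.869]
wrist_force: [-1.2, 0.2, 0.1]
finger_gap: 0.5
```

>>> drive_tool(motion=[6,-1,1,0,0,0,1.5,0])

```text
clock: 19.75
eef_pos: [513.5, -179.4, 117.4]
eef_rot: [-3.129, 0.007, 1.867]
wrist_force: [-0.3, 0.2, 2.8]
finger_gap: 0.6
```

>>> drive_tool(motion=[0,0,1,0,0,0,1,0])

```text
clock: 19.92
eef_pos: [513.7, -179.9, 115.7]
eef_rot: [-3.13, 0.007, 1.867]
wrist_force: [0.0, -0.0, 0.2]
finger_gap: 0.4
```

>>> drive_tool(motion=[0,0,1,0,0,0,0.5,0])

```text
clock: 20.08
eef_pos: [513.9, -180.0, 115.0]
eef_rot: [-3.13, 0.007, 1.867]
wrist_force: [-2.5, 2.1, 6.1]
finger_gap: 0.4
```

>>> drive_tool(motion=[0,0,0.5,0,0,0,0.5,0])

```text
clock: 20.25
eef_pos: [513.9, -179.9, 115.0]
eef_rot: [-3.131, 0.008, 1.867]
wrist_force: [-2.9, 0.5, 4.9]
finger_gap: 0.4
```

>>> drive_tool(motion=[0,0,0.6,0,0,0,0.6,0,0,0,0.6,0,0,0,0.6,0,0,0,0.6,0,0,0,0.6,0,0,0,0.6,0,0,0,0.6,0])

```text
clock: 20.92
eef_pos: [514.0, -179.9, 114.9]
eef_rot: [-3.132, 0.009, 1.867]
wrist_force: [-4.3, 2.1, 6.8]
finger_gap: 0.5
```

>>> drive_tool(motion=[0,0,0.6,0,0,0,0.6,0,0,0,0.6,0,0,0,0.6,0,0,0,0.6,0,0,0,0.6,0,0,0,0.6,0,0,0,0.6,0])

```text
clock: 21.58
eef_pos: [514.0, -179.9, 114.9]
eef_rot: [-3.134, 0.01, 1.868]
wrist_force: [-3.3, 1.3, 7.7]
finger_gap: 0.6
```

```bash
python3 - <<'E'
from h import *
for k in range(3):
  s=read_state();ii=info('wrist');a=camera('wrist');print(s['clock'],s['eef_pos'],s['wrist_force'])
save(a,'w6.png');im=a[:,:,::-1].astype(int)
gr=im[:,:,1]-im[:,:,2]
print([(v,int(gr[v,308:328].mean())) for v in range(30,250,5)])
E
```

```text
21.5833 [ 514.03311819 -179.93710398  114.9264567 ] [-3.27522981  1.28645244  7.67008533]
21.6333 [ 514.02412198 -179.9516264   114.91384173] [-3.77322763  1.6995473   6.58820683]
21.6833 [ 514.01420545 -179.95231526  114.90072644] [-2.59691066  0.67861466  6.21317074]
[(30, 0), (35, -3), (40, -6), (45, 79), (50, 79), (55, 79), (60, 79), (65, 79), (70, 79), (75, 79), (80, 78), (85, 78), (90, 79), (95, 79), (100, 78), (105, 78), (110, 78), (115, 78), (120, -2), (125, 78), (130, 77), (135, -9), (140, -9), (145, -9), (150, -9), (155, -9), (160, -9), (165, 5), (170, 35), (175, 78), (180, 77), (185, 77), (190, 77), (195, 77), (200, 77), (205, 76), (210, 77), (215, 77), (220, 77), (225, 77), (230, 76), (235, 77), (240, 6), (245, -7)]
```

View pics/w6.png

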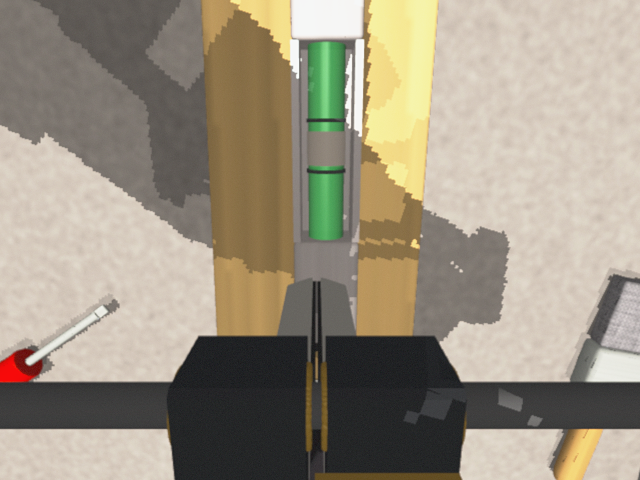

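The bubble is now between the rings: rows 132–167 (centre 149.5), rings at rows 120 and 170.5. That is about +1.8 mm towards the foot at only 7 N. Pressing up to about 11 N should move it closer to the middle.

>>> drive_tool(motion=[0,0,0.8,0,0,0,0.9,0,0,0,0.9,0,0,0,0.9,0,0,0,0.9,0,0,0,0.9,0,0,0,0.9,0,0,0,0.9,0])

```text
clock: 22.4
eef_pos: [514.2, -179.9, 114.7]
eef_rot: [-3.136, 0.012, 1.868]
wrist_force: [-5.2, 2.0, 9.7]
finger_gap: 0.7
```

>>> drive_tool(motion=[0,0,1.0,0,0,0,1.0,0,0,0,1.0,0,0,0,1.0,0,0,0,1.0,0,0,0,1.0,0,0,0,1.0,0,0,0,1.0,0])

```text
clock: 23.07
eef_pos: [514.2, -180.0, 114.7]
eef_rot: [-3.138, 0.014, 1.869]
wrist_force: [-6.2, 2.5, 11.0]
finger_gap: 0.4
```

```bash
cat > m.py <<'E'
from h import *
for k in range(16):
  s=read_state();ii=info('wrist');a=camera('wrist')
  if k%5: continue
  im=a[:,:,::-1].astype(int)
  g=(im[:,:,1]-im[:,:,2])[:,316:336].mean(1); n=np.where(g[60:225]<50)[0]+60
  runs=np.split(n,np.where(np.diff(n)>1)[0]+1); runs=[(int(r[0]),int(r[-1])) for r in runs]
  B=max(runs,key=lambda r:r[1]-r[0]);print(s['clock'],s['wrist_force'].round(1),s['eef_pos'].round(2),runs)
E
python3 m.py
```

```text
23.0667 [-6.2  2.5 11. ] [ 514.24 -179.96  114.71] [(118, 121), (131, 165), (170, 173)]
23.3167 [-5.7  2.  12.1] [ 514.25 -179.94  114.69] [(118, 121), (131, 165), (170, 173)]
23.5667 [-5.3  2.6 11.4] [ 514.26 -179.95  114.71] [(118, 121), (131, 165), (170, 173)]
23.8167 [-7.1  2.7 10.7] [ 514.26 -179.96  114.72] [(118, 121), (131, 165), (170, 173)]
```

```bash
python3 -c "
from h import *
print(sign_off()); s=read_state(); print(s['clock'],s['wrist_force'])"
```

```text
the job is handed in; nothing more can be done
None
the job is handed in; nothing more can be done
```

I handed the job in at about 24 s of the 72 s, with the arm still pressing the level at about 11 N and the bubble between its rings. `sign_off` reports no verdict, so the result below is from my own measurements.

- **Placing:** I gripped the silver level with 12 N, laid it lengthwise on the middle of the shelf and let go of it. It measured within about 5 mm of the shelf's middle.
- **First reading:** I pressed its foot end with shut fingers. The bubble read about 14 mm towards the hinge.
- **Knob:** I turned the knob about 1.75 rad clockwise in one go and released it, then pressed the level again.
- **Last check:** Over the 0.75 s before handing in, the vertical push held at 10.7–12.1 N, with about 6–8 N sideways. The bubble's centre stayed at row 148 with the rings' middle at row 145.5, about 1 mm towards the foot against the 3 mm limit.

- **Push went too high once:** while finding the seat, it briefly reached 27.6 N vertical, about 30 N in all. That is below the 35 N limit, and I backed off at once.
- **Knob position differed slightly:** my estimate from the shelf and the one from the wrist picture differed by a few mm. The grip took this up without trouble.
- **Not measured:** I did not check the bystanders' positions at the end. The arm passed over or clear of them throughout.

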